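Put the stacked lids back on their turned boxes

ROBOT

A 6-joint arm with a two-finger parallel gripper is mounted at the origin on the work surface. World frame = base frame: x ahead of the robot, y to its left, z up, the work surface at z = 0. Lengths are in m, angles in rad, forces in N, time in s.
With the tool pointing down it reaches from about 0.3 to 0.775 m from the base axis. Payload 14.6 kg.
Tool frame: the origin (TCP) lies at the centre of the arm's flange, where the gripper is bolted on; the fingertips stand 199 mm ahead of it and the grasp point (between the pads) lies 180 mm ahead of it; z points along the fingers, y is the line along which they close (so a half turn about z gives the same grasp; the last joint's range is limited). The gripper opens to 94 mm and grips with 3 to 60 N. Pads are 16 mm wide; open, the fingers measure 119 mm over their backs; the gripper's body (75 mm by 177 mm) begins 78 mm behind the grasp point.
Start: joints at [1.055, 0.3, 1.521, -0, 1.321, -0.067], TCP at [0.239, 0.496, 0.405] pointing down, gripper open.
Joint ranges: [-3.03, 3.03], [-0.79, 2.21], [0.23, 2.52], [-1.04, 4.18], [0, 3.07], [-2.55, 2.55]. Speed limits (rad/s): [2.22, 2.22, 2.57, 3.14, 3.14, 3.14].

INTERFACE

Orientations are given as [roll, pitch, yaw] about the fixed x, y, z axes, in that order (R = Rz(yaw) Ry(pitch) Rx(roll)).
In Python, from station import ctrl gives the robot as it stands. The module is installed in compiled form; this text tells all that it offers.
- The arm moves only by the tool servo_tool, never from a script. Its argument "motion" is a list of rows, each a list of 5 numbers: the closure, from 0 (fully open) to 1 (shut), then the shift along the world's x, y, z in cm, then the turn about the world's z in degrees. A call has 1 to 20 rows; each row is the pose to reach, as a shift and turn from the pose commanded when the call began; what a row does not reach only later rows make up. A row lasts 1/8 s, in which the tool goes at most 62.5 mm and 10.7 degrees, less where a joint would pass 70% of its speed; a pose out of reach is approached as far as the arm can. A call with a gripper value outside its range is refused whole. The fingers move at their own pace and stop on an object; "squeeze" is the grip in N (left out, the last holds). Time passes only in rows, so rows that repeat a pose let the fingers close. It gives the time, the measured TCP pose, the force, the opening and the grip force at its end, in the units of the state.
- ctrl.get_obs(): the state, without advancing time (a new reading comes with each control period).
- ctrl.camera(name): name is "scene" or "top" or "wrist"; returns a dict with "image" (384x512x3 uint8, red, green, blue), "fx", "fy", "cx", "cy" (pixels), "camera_from_world" (4x4, takes a point from world to camera coordinates); the wrist camera has in their place "hand_eye" (4x4, takes a point from camera to tool coordinates, whose origin is the TCP and whose axes are the flange's). Camera axes: x right, y up, looking along -z (the intrinsics and any distortion apply to the point x, -y, -z); pixel columns grow to the right and rows downward; lengths in m; the calibration is good to about 2 mm. A picture is of the moment at which its call begins: read the wrist's pose just before it. There is no depth.
- ctrl.hand_in(): hands the job in; it is judged then, once.
The state is a dict: "time_s": time; "qpos": joint angles; "joint_vel": joint speeds; "tau": joint torques, N m; "ee_pos": TCP position; "eef_rot": TCP orientation; "force": force on the tool from outside, world axes, zero at the start; "moment": the same for the moment, N m; "grip_width": finger opening in m; "grip_force": force on a finger pad.
Only numpy, scipy, OpenCV 4.12 (cv2) and the standard library are available. Lean on these libraries where they do the work, as an engineer would, in place of code of your own. Each camera call takes 0.05 s, during which the arm holds its last target. There are 200 camera calls.

TASK

The lids of the four turned boxes are stacked up on the lathe bench after sanding. Take the stack apart and put each lid on its own box, the one of the same wood and size, so that it sits flat on the rim all round. Set the lids down gently without dropping or tipping any, and leave the boxes, the wax tin and the lathe chuck standing where they are.

Things in the scene. Friction and masses are not known exactly. Their poses are not given: they have to be found in the camera images.
- lid_walnut: Lid of dark brown walnut, 110 mm across; at the start bottom of the stack, on the bench. Origin: centre of its lowest face, z up. From there up: hollow boss, 80 mm across, to 20 mm; disc to 29 mm; knob to grip, 20 mm across, to 47 mm. In the stack each boss stands on the disc below, over its knob with 7 mm or more to spare, so origins are 29 mm apart. About 130 g.
- lid_maple: Lid of pale cream maple, 98 mm across; at the start second from the bottom. Origin: centre of its lowest face, z up. From there up: hollow boss, 68 mm across, to 20 mm; disc to 29 mm; knob to grip, 20 mm across, to 47 mm. In the stack each boss stands on the disc below, over its knob with 7 mm or more to spare, so origins are 29 mm apart. About 103 g.
- lid_padauk: Lid of deep red padauk, 86 mm across; at the start third from the bottom. Origin: centre of its lowest face, z up. From there up: hollow boss, 56 mm across, to 20 mm; disc to 29 mm; knob to grip, 20 mm across, to 47 mm. In the stack each boss stands on the disc below, over its knob with 7 mm or more to spare, so origins are 29 mm apart. About 79 g.
- lid_ebony: Lid of black ebony, 74 mm across; at the start top of the stack. Origin: centre of its lowest face, z up. From there up: hollow boss, 44 mm across, to 20 mm; disc to 29 mm; knob to grip, 20 mm across, to 47 mm. In the stack each boss stands on the disc below, over its knob with 7 mm or more to spare, so origins are 29 mm apart. About 59 g.
- box_walnut: Turned open round box of the same dark brown walnut, loose, upright on the bench: 108 mm outside diameter, 86 mm high, mouth 96 mm across. Origin: centre of its underside, z up. With its lid seated (boss in the mouth with 8 mm play all round, disc on the rim) the lid's origin is 66 mm above the box's origin.
- box_maple: Turned open round box of the same pale cream maple, loose, upright on the bench: 96 mm outside diameter, 77 mm high, mouth 84 mm across. Origin: centre of its underside, z up. With its lid seated (boss in the mouth with 8 mm play all round, disc on the rim) the lid's origin is 57 mm above the box's origin.
- box_padauk: Turned open round box of the same deep red padauk, loose, upright on the bench: 84 mm outside diameter, 68 mm high, mouth 72 mm across. Origin: centre of its underside, z up. With its lid seated (boss in the mouth with 8 mm play all round, disc on the rim) the lid's origin is 48 mm above the box's origin.
- box_ebony: Turned open round box of the same black ebony, loose, upright on the bench: 72 mm outside diameter, 60 mm high, mouth 60 mm across. Origin: centre of its underside, z up. With its lid seated (boss in the mouth with 8 mm play all round, disc on the rim) the lid's origin is 40 mm above the box's origin.
- wax_tin: Bystander: flat round tin, green with a brass-coloured lid, 71 mm across, 44 mm high, loose on the bench. Origin: centre of its underside.
- chuck: Bystander: steel four-jaw lathe chuck lying face up, 93 mm across, 68 mm high, 1.9 kg, loose on the bench. Origin: centre of its underside.
Things that resemble listed ones, but are neither listed nor needed, are in the scene too. Leave any blue, purple or turquoise look-alike of the lid_padauk alone.

How it is judged:
At the end, for the whole second after the job is handed in: Each of the four lids is seated on the box of its own wood: within 10 mm of the box's axis, within 3 mm of its seated height, within 3.4 degrees of level, lid and box at rest; every box upright on the bench and within 30 mm of where it started (horizontal distance between lid_walnut and box_walnut below 0.01 m and z of lid_walnut in the frame of box_walnut between 0.063 and 0.069 m and angle between each of lid_walnut, box_walnut, lid_maple, box_maple, lid_padauk, box_padauk, lid_ebony, box_ebony's own z axis and vertical below 0.06 rad and height (world z) of each of box_walnut, box_maple, box_padauk, box_ebony below 0.004 m and distance of each of box_walnut, box_maple, box_padauk, box_ebony from where it was at the start of the episode below 0.03 m and linear speed of each of lid_walnut, box_walnut, lid_maple, box_maple, lid_padauk, box_padauk, lid_ebony, box_ebony below 0.01 m/s and horizontal distance between lid_maple and box_maple below 0.01 m and z of lid_maple in the frame of box_maple between 0.054 and 0.06 m and horizontal distance between lid_padauk and box_padauk below 0.01 m and z of lid_padauk in the frame of box_padauk between 0.045 and 0.051 m and horizontal distance between lid_ebony and box_ebony below 0.01 m and z of lid_ebony in the frame of box_ebony between 0.037 and 0.043 m); the robot touches nothing.
It fails at once if a lid is dropped (falls freely by more than about 25 mm) instead of being set down ((linear speed of lid_walnut above 0.7 m/s and contact force between the fingers and lid_walnut below 0.02 N) or (linear speed of lid_maple above 0.7 m/s and contact force between the fingers and lid_maple below 0.02 N) or (linear speed of lid_padauk above 0.7 m/s and contact force between the fingers and lid_padauk below 0.02 N) or (linear speed of lid_ebony above 0.7 m/s and contact force between the fingers and lid_ebony below 0.02 N)).
It fails at once if a lid or a box is tipped over (more than about 35 degrees) (angle between any of lid_walnut, box_walnut, lid_maple, box_maple, lid_padauk, box_padauk, lid_ebony, box_ebony's own z axis and vertical above 0.6 rad).
It fails at once if a box is shifted by more than 30 mm (distance of any of box_walnut, box_maple, box_padauk, box_ebony from where it was at the start of the episode above 0.03 m).
It fails at once if the wax tin or the chuck is shifted by more than 20 mm (distance of any of wax_tin, chuck from where it was at the start of the episode above 0.02 m).
It also fails if it takes over 106 s, if anything falls off the work surface, if the arm or the gripper's body presses on something with over 40 N, if the wrist force passes 120 N, or if a joint passes its speed limit or range.

## Working session

There is one attempt and no reset: what is moved stays moved. The work goes in short steps, Python scripts to look and compute and a tool call to move; the robot and the scene stay as the last step left them, time stands still between calls to the robot, and variables do not carry over. Pictures are saved under pics/ and viewed, at most 17 in all, crops included, and the job is handed in when it is done.

Besides the shell and the picture viewer there is one more tool, called after "Emit:" by a JSON object that holds its "op" and its "data", one argument or row to a line. servo_tool: Moves the arm, as the interface text tells. Its arguments: {"type":"object","properties":{"motion":{"type":"array","items":{"type":"array","items":{"type":"number"}}},"squeeze":{"type":"number"}},"required":["motion"]}

```bash
mkdir -p pics; python3 - <<'E'
from station import ctrl
import cv2,numpy as np
o=ctrl.get_obs();print(o)
for n in("top","scene"):
    c=ctrl.camera(n);cv2.imwrite(f"pics/{n}0.png",c["image"][:,:,::-1]);print({k:np.round(v,4).tolist() for k,v in c.items() if k!="image" and not isinstance(v,str)})
E
```

```text
{'time_s': 0.0, 'qpos': array([ 1.05541283e+00,  3.00497734e-01,  1.52158437e+00, -2.60101072e-05,
        1.32068227e+00, -6.65625876e-02]), 'joint_vel': array([ 1.43064681e-03, -6.76776931e-04,  1.09172997e-03, -1.32532267e-05,
        2.39802759e-03, -7.68586118e-04]), 'tau': array([ 2.56388317e-03, -5.31794107e+01, -3.52744710e+01,  7.09523493e-02,
        2.43755017e-02, -1.36472077e-04]), 'ee_pos': array([0.23861912, 0.49551059, 0.40407019]), 'eef_rot': array([-3.14042185e+00, -5.27978178e-05,  2.69277816e+00]), 'force': array([ 0.58623422,  0.01980166, -0.27872796]), 'moment': array([-0.00700645, -0.03508143, -0.04478021]), 'grip_force': 0.0, 'grip_width': 0.09420782100812344}
{'fx': 406.2943, 'fy': 406.2943, 'cx': 261.609, 'cy': 196.8577, 'camera_from_world': [[-0.0167, -0.9998, 0.0101, -0.121], [0.9923, -0.0153, 0.1231, -0.578], [-0.1229, 0.0121, 0.9923, -1.2771], [0.0, 0.0, 0.0, 1.0]]}
{'fx': 458.1702, 'fy': 458.1702, 'cx': 253.5102, 'cy': 191.7828, 'camera_from_world': [[0.3817, 0.9241, 0.0211, -0.107], [-0.542, 0.2052, 0.815, 0.2449], [0.7487, -0.3225, 0.5791, -1.811], [0.0, 0.0, 0.0, 1.0]]}
```

View pics/top0.png

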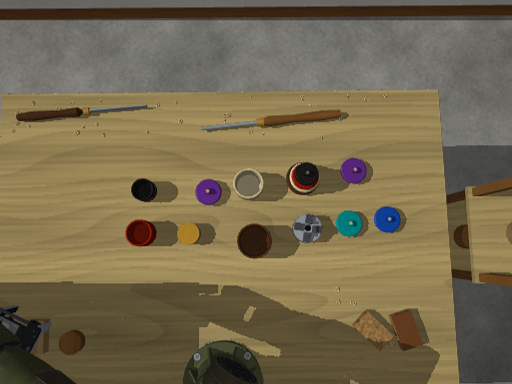

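View pics/scene0.png

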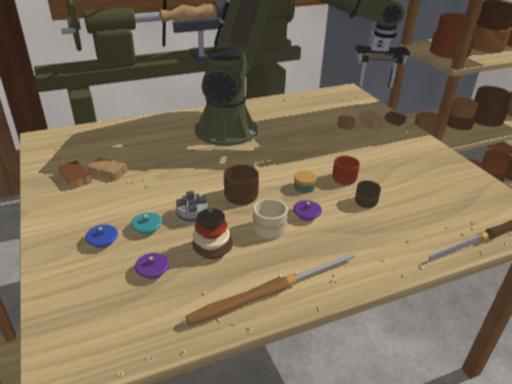

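The top view shows the stack at about (304,177) and the boxes as follows: ebony (144,190), padauk (141,233), maple (248,184), walnut (254,240). The tin is at (188,233), the chuck at (307,229), and the purple, teal and blue lids are decoys.

```bash
cat > h.py <<'E'
from station import ctrl
import cv2,numpy as np
from scipy.spatial.transform import Rotation as R
def shot(name,fn=None):
    o=ctrl.get_obs();c=ctrl.camera(name)
    if fn: cv2.imwrite("pics/"+fn,c["image"][:,:,::-1])
    if name=="wrist":
        T=np.eye(4);T[:3,:3]=R.from_euler("xyz",o["eef_rot"]).as_matrix();T[:3,3]=o["ee_pos"];c["W"]=T@np.array(c["hand_eye"])
    else: c["W"]=np.linalg.inv(c["camera_from_world"])
    return o,c
def ray(c,u,v,z):
    d=c["W"][:3,:3]@np.array([(u-c["cx"])/c["fx"],-(v-c["cy"])/c["fy"],-1]);p=c["W"][:3,3]
    return p+d*(z-p[2])/d[2]
def proj(c,P):
    q=np.linalg.inv(c["W"])@np.append(P,1);return c["cx"]+c["fx"]*q[0]/-q[2],c["cy"]-c["fy"]*q[1]/-q[2]
E
python3 - <<'E'
from h import *
o,c=shot("top")
for n,u,v,z in[("ebony",144,190,.06),("padauk",141,233,.068),("maple",248,184,.077),("walnut",254.5,240,.086),("stackknob",307,174,.134),("stackbottom",302,180,.03),("chuck",307,229,.068),("tin",188,233,.044),("purp1",208,192,.029),("purp2",353,171,.029),("teal",349,223,.029)]:print(n,ray(c,u,v,z).round(3))
o,c=shot("wrist","w0.png");print(c["fx"],c["cx"],c["cy"],c["hand_eye"])
E
```

```text
ebony [0.601 0.243 0.06 ]
padauk [0.465 0.247 0.068]
maple [ 0.612 -0.088  0.077]
walnut [ 0.437 -0.106  0.086]
stackknob [ 0.631 -0.267  0.134]
stackbottom [ 0.63  -0.263  0.03 ]
chuck [ 0.469 -0.27   0.068]
tin [0.463 0.105 0.044]
purp1 [0.595 0.044 0.029]
purp2 [ 0.658 -0.432  0.029]
teal [ 0.487 -0.411  0.029]
296.8945766678112 253.51787399717702 192.29273555218094 [[ 1.05808079e-03  9.65742269e-01  2.59500963e-01  7.48921906e-02]
 [ 9.99999433e-01 -1.05365384e-03 -1.56154093e-04  3.93992031e-04]
 [ 1.22619579e-04  2.59500981e-01 -9.65742836e-01  1.98217675e-02]
 [ 0.00000000e+00  0.00000000e+00  0.00000000e+00  1.00000000e+00]]
```

View pics/w0.png

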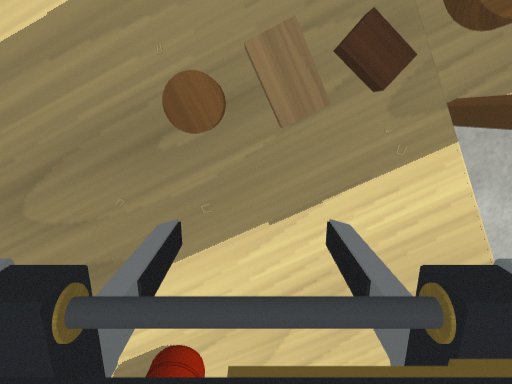

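The wrist view looks over the fingers toward the grasp point, with the padauk box at the bottom edge. I'm moving above the stack.

Emit:
{"op": "servo_tool", "data": {
  "motion": [
    [0.3,39,-76,0,25.7],
    [0.3,39,-76,0,25.7],
    [0.3,39,-76,0,25.7],
    [0.3,39,-76,0,25.7],
    [0.3,39,-76,0,25.7],
    [0.3,39,-76,0,25.7],
    [0.3,39,-76,0,25.7],
    [0.3,39,-76,0,25.7],
    [0.3,39,-76,0,25.7],
    [0.3,39,-76,0,25.7],
    [0.3,39,-76,0,25.7],
    [0.3,39,-76,0,25.7],
    [0.3,39,-76,0,25.7],
    [0.3,39,-76,0,25.7],
    [0.3,39,-76,0,25.7],
    [0.3,39,-76,0,25.7],
    [0.3,39,-76,0,25.7]
  ],
  "squeeze": 15
}}

```text
time_s: 2.33
ee_pos: [0.6285, -0.2633, 0.4053]
eef_rot: [-3.141, 0.001, -3.141]
force: [-0.7, -0.4, 1.3]
grip_width: 0.0656
grip_force: 0.0
```

```bash
python3 - <<'E'
from h import *
o,c=shot("wrist","w1.png");print(o["ee_pos"],o["eef_rot"],o["grip_width"]);print(proj(c,[.631,-.267,.134]))
E
```

```text
[ 0.62848346 -0.26327559  0.40526437] [-3.14144055e+00  5.24987059e-04 -3.14064604e+00] 0.06558333860626153
(np.float64(249.12856000455204), np.float64(202.7478887629471))
```

View pics/w1.png

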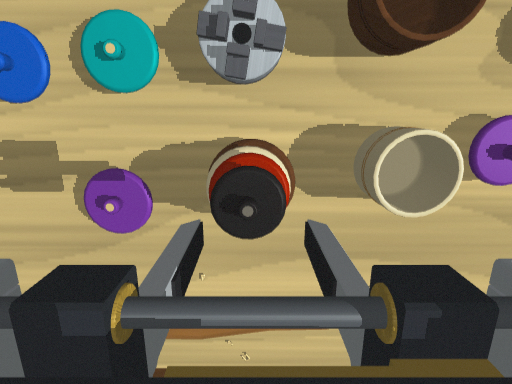

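The view shows the ebony disc centred at about (248,201) with its knob top at (248,211). The maple box rim is at about (412,171), and the walnut box is at the top right.

```bash
cat >> h.py <<'E'
def plane(c,pts,z): return np.array([ray(c,u,v,z)[:2] for u,v in pts])
def circ(P):
    A=np.c_[2*P,np.ones(len(P))];s=np.linalg.lstsq(A,(P**2).sum(1),rcond=None)[0]
    return s[:2],np.sqrt(s[2]+s[0]**2+s[1]**2)
def blob(c,mask,near,z):
    "outer contour of the mask blob nearest a pixel, hull cast on plane z, robust circle"
    mask=cv2.morphologyEx(mask.astype(np.uint8)*255,cv2.MORPH_OPEN,np.ones((3,3)))
    cs=[k for k in cv2.findContours(mask,cv2.RETR_EXTERNAL,cv2.CHAIN_APPROX_NONE)[0] if cv2.contourArea(k)>60]
    k=min(cs,key=lambda k:abs(cv2.pointPolygonTest(k,near,True)) if cv2.pointPolygonTest(k,near,True)<0 else 0)
    P=plane(c,k[:,0,:]+0.0,z)
    for _ in range(8):
        m,r=circ(P);e=np.abs(np.hypot(*(P-m).T)-r);P=P[e<max(.003,np.quantile(e,.9))]
    return m.round(4),round(r,4)
E
python3 - <<'E'
from h import *
o,c=shot("wrist");im=c["image"].astype(int);hsv=cv2.cvtColor(c["image"],cv2.COLOR_RGB2HSV)
print("pix",im[195,270],im[211,248],im[170,252],im[150,250],im[180,372],im[171,460],im[30,360])
print("ebony disc",blob(c,(hsv[...,2]<75)&(np.indices(hsv.shape[:2])[0]<245),(255,185),.116), "knob",ray(c,248,211,.134)[:2])
red=(hsv[...,1]>180)&((hsv[...,0]<8)|(hsv[...,0]>172))&(hsv[...,2]>120)
print("padauk",blob(c,red,(250,160),.087))
rim=plane(c,[(362,167),(412,129),(462,169),(414,216),(379,139),(446,138),(446,204),(380,206)],.077);print("maple box",circ(rim))
E
```

```text
pix [45 42 43] [114 111  98] [42 38 38] [222 212 169] [110 102  83] [211 199 158] [51 37 26]
ebony disc (array([ 0.6367, -0.2687]), np.float64(0.0356)) knob [ 0.6387753  -0.26812417]
padauk (array([ 0.6322, -0.2659]), np.float64(0.0382))
maple box (array([ 0.61613009, -0.09583684]), np.float64(0.05036776383534942))
```

Emit:
{"op": "servo_tool", "data": {
  "motion": [
    [0.3,1,-0.5,0,0],
    [0.3,1,-0.5,-5,0],
    [0.3,1,-0.5,-8,0],
    [0.3,1,-0.5,-8.7,0],
    [0.3,1,-0.5,-8.7,0],
    [0.6,1,-0.5,-8.7,0],
    [0.7,1,-0.5,-8.7,0],
    [0.85,1,-0.5,-8.7,0],
    [1,1,-0.5,-8.7,0],
    [1,1,-0.5,-8.7,0],
    [1,1,-0.5,-8.7,0]
  ],
  "squeeze": 15
}}

```text
time_s: 3.8
ee_pos: [0.6386, -0.2695, 0.3176]
eef_rot: [3.142, -0.0, 3.141]
force: [0.6, -0.0, -0.2]
grip_width: 0.0191
grip_force: 15.0
```

```bash
python3 - <<'E'
from h import *
o,c=shot("wrist","w2.png")
E
```

```text
(no output)
```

View pics/w2.png

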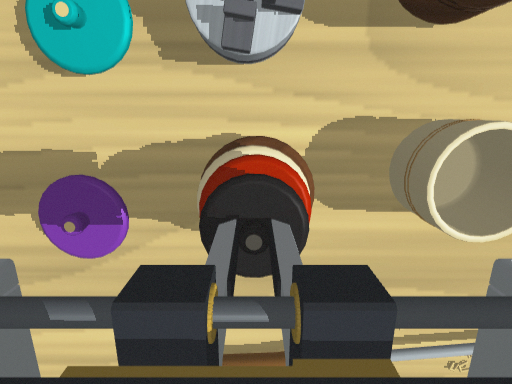

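Ebony is gripped by the knob (the knob top is at (254,242) between the pads). I'm lifting it and going to a viewing pose beside the ebony box.

Emit:
{"op": "servo_tool", "data": {
  "motion": [
    [1,0,0,2,0],
    [1,0,0,7,0],
    [1,2,51,8,0],
    [1,2,51,8,0],
    [1,2,51,8,0],
    [1,2,51,8,0],
    [1,2,51,8,0],
    [1,2,51,8,0],
    [1,2,51,8,0],
    [1,2,51,8,0],
    [1,2,51,8,0],
    [1,2,51,8,0],
    [1,2,51,8,0],
    [1,2,51,8,0]
  ]
}}

```text
time_s: 5.6
ee_pos: [0.6589, 0.2391, 0.3981]
eef_rot: [-3.142, 0.0, 3.14]
force: [0.1, -0.6, -1.0]
grip_width: 0.0194
grip_force: 15.0
```

```bash
python3 - <<'E'
from h import *
o,c=shot("wrist","w3.png");print(o["ee_pos"])
E
```

```text
[0.65889715 0.2390583  0.39805702]
```

View pics/w3.png

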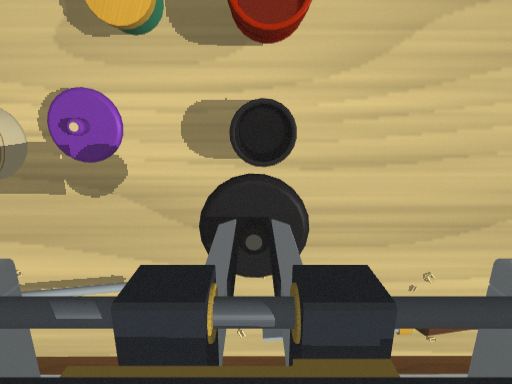

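The ebony box is at about (263,132) and the held lid's knob top is at (254,242).

```bash
cat >> h.py <<'E'
def knob(c,o,top): # lid axis offset from TCP by knob-top blob between the pads
    p=ray(c,*top,o["ee_pos"][2]-.184);return (p-o["ee_pos"])[:2].round(4)
E
python3 - <<'E'
from h import *
o,c=shot("wrist");hsv=cv2.cvtColor(c["image"],cv2.COLOR_RGB2HSV)
m=(hsv[...,2]<75);m[171:]=0
b=blob(c,m,(263,132),.06);print(b)
print(circ(plane(c,[(230,132),(297,132),(263,98),(263,166)],.06)))
k=knob(c,o,(254,242.5));print(k, "disc",[ (ray(c,u,v,o["ee_pos"][2]-.202)-o["ee_pos"])[:2].round(4) for u,v in((200,225),(309,225),(254,174),(254,277))])
print("shift",(b[0]-k-o["ee_pos"][:2])*100,"z",(.040+.231-o["ee_pos"][2])*100)
E
```

```text
(array([0.6051, 0.2489]), np.float64(0.0346))
(array([0.60500496, 0.25001534]), np.float64(0.035214392406960705))
[0.0006 0.0005] disc [array([-0.0036, -0.0348]), array([-0.0036,  0.0365]), array([-0.0376,  0.0005]), array([0.0346, 0.0005])]
shift [-5.43597511  0.91319701] z -12.700342146263887
```

Emit:
{"op": "servo_tool", "data": {
  "motion": [
    [1,-5.4,0.9,0,0],
    [1,-5.4,0.9,-4,0],
    [1,-5.4,0.9,-8,0],
    [1,-5.4,0.9,-10,0],
    [1,-5.4,0.9,-11.5,0],
    [1,-5.4,0.9,-12.2,0],
    [1,-5.4,0.9,-12.7,0],
    [1,-5.4,0.9,-12.7,0],
    [1,-5.4,0.9,-12.7,0]
  ]
}}

```text
time_s: 6.82
ee_pos: [0.6047, 0.2495, 0.2712]
eef_rot: [3.141, 0.001, 3.141]
force: [-0.1, 0.8, -1.3]
grip_width: 0.0193
grip_force: 15.0
```

```bash
python3 - <<'E'
from h import *
o,c=shot("scene","s1.png");print(o["force"],o["ee_pos"])
x,y=map(int,proj(c,[.605,.249,.06]));im=c["image"][max(0,y-90):y+90,x-110:x+110,::-1];cv2.imwrite("pics/s1.png",cv2.resize(im,None,fx=3,fy=3))
E
```

```text
[-0.09707862  0.80986235 -1.27927473] [0.6047138  0.24954426 0.27123819]
```

View pics/s1.png

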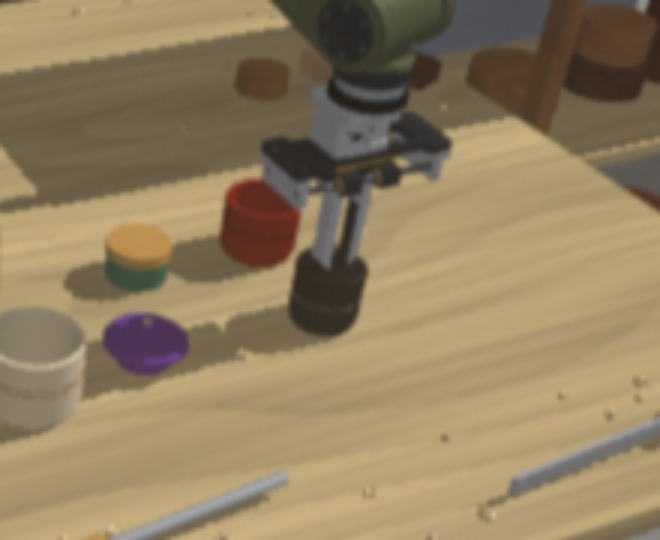

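The ebony lid looks seated flat on its box. I'm pressing lightly, releasing and backing off to check.

Emit:
{"op": "servo_tool", "data": {
  "motion": [
    [1,0,0,-0.1,0],
    [0.85,0,0,-0.1,0],
    [0.6,0,0,-0.1,0],
    [0.5,0,0,-0.1,0],
    [0.4,0,0,0,0],
    [0.4,0,0,3,0],
    [0.4,0,0,8,0],
    [0.4,6,0,13,0],
    [0.4,6,0,13,0]
  ]
}}

```text
time_s: 8.0
ee_pos: [0.6659, 0.2491, 0.4038]
eef_rot: [3.14, 0.005, 3.141]
force: [-0.2, -0.5, -0.6]
grip_width: 0.0562
grip_force: 0.0
```

```bash
python3 - <<'E'
from h import *
o,c=shot("wrist","w4.png");hsv=cv2.cvtColor(c["image"],cv2.COLOR_RGB2HSV)
m=(hsv[...,2]<75);m[200:]=0
print(o["ee_pos"],blob(c,m,(254,120),.069))
E
```

```text
[0.66587949 0.24905331 0.40377769] (array([0.6043, 0.2497]), np.float64(0.0356))
```

View pics/w4.png

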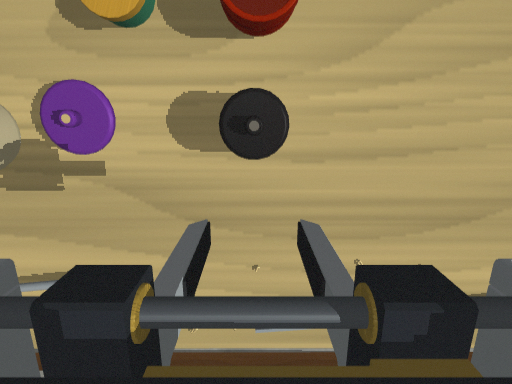

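The ebony lid is concentric on its box, with its centre at about (254,124). I'm going back to the stack.

Emit:
{"op": "servo_tool", "data": {
  "motion": [
    [0.4,-3,-51.6,0,0],
    [0.4,-3,-51.6,0,0],
    [0.4,-3,-51.6,0,0],
    [0.4,-3,-51.6,0,0],
    [0.4,-3,-51.6,0,0],
    [0.4,-3,-51.6,0,0],
    [0.4,-3,-51.6,0,0],
    [0.4,-3,-51.6,0,0],
    [0.4,-3,-51.6,0,0],
    [0.4,-3,-51.6,0,0],
    [0.4,-3,-51.6,0,0]
  ]
}}

```text
time_s: 9.43
ee_pos: [0.635, -0.2646, 0.4006]
eef_rot: [3.141, -0.0, -3.14]
force: [-0.1, 0.4, 0.3]
grip_width: 0.0563
grip_force: 0.0
```

```bash
cat >> h.py <<'E'
def red(c):
    h=cv2.cvtColor(c["image"],cv2.COLOR_RGB2HSV);return (h[...,1]>150)&((h[...,0]<8)|(h[...,0]>172))&(h[...,2]>70)
E
python3 - <<'E'
from h import *
o,c=shot("wrist","w5.png");print(o["ee_pos"]);m=red(c)
m[235:]=0
x,y=map(int,proj(c,[.635,-.267,.087]));print(x,y)
print("padauk",blob(c,m,(x,y),.087))
for P in([.635,-.267,.105],):print(proj(c,P))
E
```

```text
[ 0.63500812 -0.26464646  0.40062458]
250 188
padauk (array([ 0.6346, -0.2682]), np.float64(0.0414))
(np.float64(250.76618920100822), np.float64(192.96693018991894))
```

View pics/w5.png

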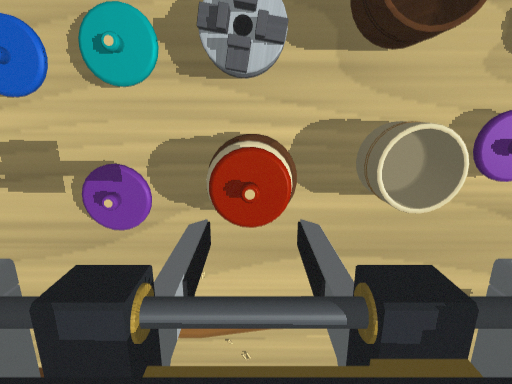

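The padauk lid is centred at about (250,187) with its knob at (250,194). I'll grip it, lift it and carry it to a viewing pose at the padauk box.

Emit:
{"op": "servo_tool", "data": {
  "motion": [
    [0.4,0.1,-0.3,-6,0],
    [0.4,0.1,-0.3,-10,0],
    [0.4,0.1,-0.3,-11.2,0],
    [0.6,0.1,-0.3,-11.2,0],
    [0.7,0.1,-0.3,-11.2,0],
    [0.85,0.1,-0.3,-11.2,0],
    [1,0.1,-0.3,-11.2,0],
    [1,0.1,-0.3,-11.2,0],
    [1,0.1,-0.3,-9,0],
    [1,0.1,-0.3,-4,0],
    [1,-11,51.3,-2,0],
    [1,-11,51.3,-2,0],
    [1,-11,51.3,-2,0],
    [1,-11,51.3,-2,0],
    [1,-11,51.3,-2,0],
    [1,-11,51.3,-2,0],
    [1,-11,51.3,-2,0],
    [1,-11,51.3,-2,0],
    [1,-11,51.3,-2,0],
    [1,-11,51.3,-2,0]
  ],
  "squeeze": 15
}}

```text
time_s: 11.98
ee_pos: [0.5241, 0.248, 0.3806]
eef_rot: [-3.142, -0.0, -3.139]
force: [0.4, -0.2, -0.3]
grip_width: 0.0188
grip_force: 15.0
```

```bash
python3 - <<'E'
from h import *
o,c=shot("wrist","w6.png");print(o["ee_pos"]);
E
```

```text
[0.52406145 0.24804238 0.38058103]
```

View pics/w6.png

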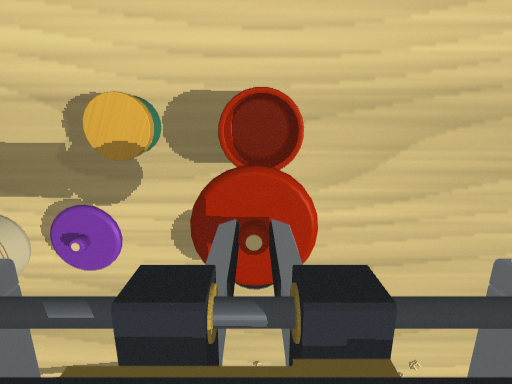

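The padauk box rim is at about (261,129), and the lid is held with its knob at (254,242).

```bash
python3 - <<'E'
from h import *
o,c=shot("wrist");m=red(c);m[160:]=0
b=blob(c,m,(225,129),.068);print(b,circ(plane(c,[(219,129),(303,129),(261,87),(261,172)],.068)))
k=knob(c,o,(254,242.5));print(k,"shift",(b[0]-k-o["ee_pos"][:2])*100,"z",(.048+.231-o["ee_pos"][2])*100)
E
```

```text
(array([0.4668, 0.2548]), np.float64(0.0406)) (array([0.46694582, 0.25400399]), np.float64(0.04043593323064612))
[0.0005 0.0004] shift [-5.81815696  0.76095472] z -10.150292054233677
```

Emit:
{"op": "servo_tool", "data": {
  "motion": [
    [1,-5.8,0.7,0,0],
    [1,-5.8,0.7,-3,0],
    [1,-5.8,0.7,-6,0],
    [1,-5.8,0.7,-8,0],
    [1,-5.8,0.7,-9.3,0],
    [1,-5.8,0.7,-10,0],
    [1,-5.8,0.7,-10.2,0],
    [1,-5.8,0.7,-10.2,0]
  ]
}}

```text
time_s: 13.08
ee_pos: [0.4668, 0.2535, 0.2792]
eef_rot: [3.141, 0.001, 3.141]
force: [-0.9, 0.3, -1.9]
grip_width: 0.0194
grip_force: 15.0
```

Emit:
{"op": "servo_tool", "data": {
  "motion": [
    [1,0,0,-0.1,0],
    [0.85,0,0,-0.1,0],
    [0.6,0,0,-0.1,0],
    [0.5,0,0,-0.1,0],
    [0.4,0,0,0,0],
    [0.4,0,0,3,0],
    [0.4,0,0,8,0],
    [0.4,6,0,12,0],
    [0.4,6,0,12,0]
  ]
}}

```text
time_s: 14.2
ee_pos: [0.5282, 0.2532, 0.4009]
eef_rot: [3.14, 0.004, 3.14]
force: [-0.5, -0.3, -1.0]
grip_width: 0.0562
grip_force: 0.0
```

```bash
python3 - <<'E'
from h import *
o,c=shot("wrist","w7.png");m=red(c);m[210:]=0
print(o["ee_pos"],blob(c,m,(254,130),.077))
E
```

```text
[0.52823922 0.25323884 0.40093748] (array([0.4668, 0.2538]), np.float64(0.0413))
```

Emit:
{"op": "servo_tool", "data": {
  "motion": [
    [0.4,11,-52,0,0],
    [0.4,11,-52,0,0],
    [0.4,11,-52,0,0],
    [0.4,11,-52,0,0],
    [0.4,11,-52,0,0],
    [0.4,11,-52,0,0],
    [0.4,11,-52,0,0],
    [0.4,11,-52,0,0],
    [0.4,11,-52,0,0],
    [0.4,11,-52,0,0],
    [0.4,11,-52,0,0]
  ]
}}

```text
time_s: 15.62
ee_pos: [0.6366, -0.2653, 0.3978]
eef_rot: [3.141, -0.001, -3.141]
force: [0.6, 0.1, -0.4]
grip_width: 0.0564
grip_force: 0.0
```

```bash
python3 - <<'E'
from h import *
o,c=shot("wrist","w8.png");print(o["ee_pos"])
E
```

```text
[ 0.63655861 -0.26531948  0.39780617]
```

View pics/w8.png

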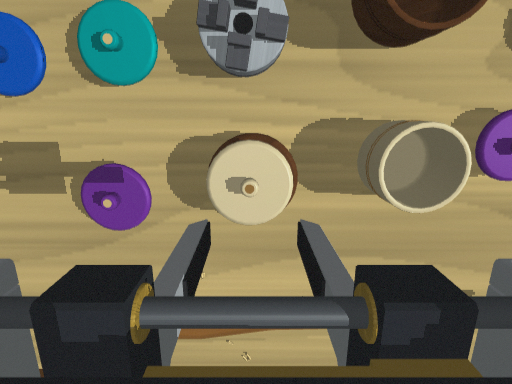

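The padauk lid is concentric on its box. The maple lid's knob is at (250,188), and the maple box rim spans columns 372–470 and rows 122–212.

```bash
python3 - <<'E'
from h import *
o,c=shot("wrist");print("knob",ray(c,250,188,.076)[:2])
print("disc",circ(plane(c,[(208,182),(294,182),(250,141),(250,224)],.058)))
print("box",circ(plane(c,[(371.5,168),(470,167),(421,122),(420,212)],.077)))
E
```

```text
knob [ 0.6382124 -0.2683386]
disc (array([ 0.63821767, -0.26741114]), np.float64(0.047461070021983506))
box (array([ 0.61715587, -0.09266409]), np.float64(0.04900128193450811))
```

Emit:
{"op": "servo_tool", "data": {
  "motion": [
    [0.4,0.2,-0.3,-6,0],
    [0.4,0.2,-0.3,-11.5,0],
    [0.4,0.2,-0.3,-13.8,0],
    [0.6,0.2,-0.3,-13.8,0],
    [0.7,0.2,-0.3,-13.8,0],
    [0.85,0.2,-0.3,-13.8,0],
    [1,0.2,-0.3,-13.8,0],
    [1,0.2,-0.3,-13.8,0],
    [1,0.2,-0.3,-12,0],
    [1,0.2,-0.3,-7,0],
    [1,0.2,-0.3,-3,0],
    [1,4,17.1,-2,0],
    [1,4,17.1,-2,0],
    [1,4,17.1,-2,0],
    [1,4,17.1,-2,0],
    [1,4,17.1,-2,0]
  ],
  "squeeze": 15
}}

```text
time_s: 17.73
ee_pos: [0.6765, -0.096, 0.3794]
eef_rot: [-3.141, 0.001, 3.141]
force: [-0.7, 0.6, -1.6]
grip_width: 0.0195
grip_force: 15.0
```

```bash
python3 - <<'E'
from h import *
o,c=shot("wrist","w9.png");print(o["ee_pos"])
E
```

```text
[ 0.67646795 -0.0960157   0.37935065]
```

View pics/w9.png

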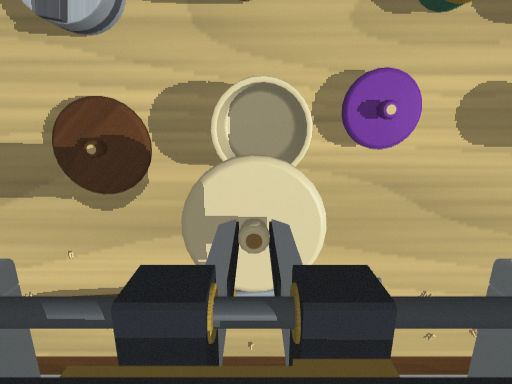

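The maple box rim spans columns 211–312 with its top at row 76. The held knob is at (254,241), and the walnut lid's knob is at (91,149).

```bash
python3 - <<'E'
from h import *
o,c=shot("wrist")
b=circ(plane(c,[(211,128),(312,128),(261.5,76),(225.5,92),(297.5,91)],.077));print(b)
k=knob(c,o,(254,242));print(k,"shift",(b[0]-k-o["ee_pos"][:2])*100,"z",(.057+.231-o["ee_pos"][2])*100)
print("walnut knob",ray(c,91,149,.047)[:2],circ(plane(c,[(52,143),(152,147),(98,96),(106,193)],.029)))
E
```

```text
(array([ 0.61734478, -0.0890171 ]), np.float64(0.047006924568970564))
[0.0003 0.0004] shift [-5.93568311  0.7207522 ] z -9.113139183735209
walnut knob [ 0.63862213 -0.26688617] (array([ 0.63802349, -0.26390221]), np.float64(0.054182284307974095))
```

Emit:
{"op": "servo_tool", "data": {
  "motion": [
    [1,-5.9,0.6,0,0],
    [1,-5.9,0.6,-3,0],
    [1,-5.9,0.6,-6,0],
    [1,-5.9,0.6,-7.5,0],
    [1,-5.9,0.6,-8.6,0],
    [1,-5.9,0.6,-9.0,0],
    [1,-5.9,0.6,-9.1,0],
    [1,-5.9,0.6,-9.1,0]
  ]
}}

```text
time_s: 18.82
ee_pos: [0.6178, -0.0896, 0.2889]
eef_rot: [-3.141, 0.001, 3.141]
force: [-3.6, 0.0, 5.4]
grip_width: 0.0198
grip_force: 15.0
```

Emit:
{"op": "servo_tool", "data": {
  "motion": [
    [1,0,0,0,0],
    [0.85,0,0,0,0],
    [0.6,0,0,0,0],
    [0.5,0,0,0,0],
    [0.4,0,0,0,0],
    [0.4,0,0,3,0],
    [0.4,0,0,8,0],
    [0.4,5.5,0,11,0],
    [0.4,5.5,0,11,0]
  ]
}}

```text
time_s: 19.95
ee_pos: [0.6744, -0.0893, 0.4]
eef_rot: [-3.141, 0.005, -3.141]
force: [-1.2, 0.3, -0.0]
grip_width: 0.0566
grip_force: 0.0
```

```bash
python3 - <<'E'
from h import *
o,c=shot("wrist","w10.png");print(o["ee_pos"]);h=cv2.cvtColor(c["image"],cv2.COLOR_RGB2HSV)
u,v=proj(c,[.617,-.09,.086]);print(u,v)
m=(h[...,1]<75)&(h[...,2]>150);m[215:]=0
print(blob(c,m,(u,v),.086))
E
```

```text
[ 0.6744374  -0.0893384   0.39997366]
252.99619733811005 129.29250066143535
(array([ 0.6172, -0.0887]), np.float64(0.0468))
```

View pics/w10.png

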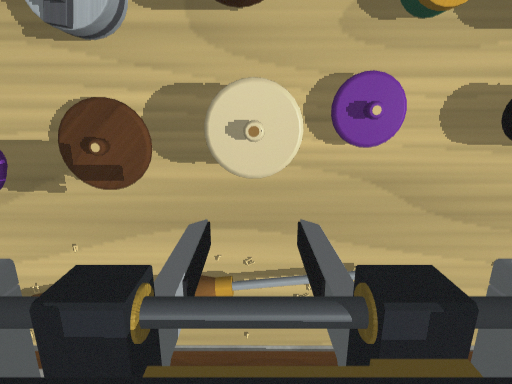

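The maple lid is seated at about (254,129). Next is the walnut lid, with its knob at (95,148).

Emit:
{"op": "servo_tool", "data": {
  "motion": [
    [0.4,-3.6,-17.8,0,0],
    [0.4,-3.6,-17.8,0,0],
    [0.4,-3.6,-17.8,0,0],
    [0.4,-3.6,-17.8,-3,0],
    [0.4,-3.6,-17.8,-9,0],
    [0.4,-3.6,-17.8,-14.5,0],
    [0.4,-3.6,-17.8,-16.8,0],
    [0.6,-3.6,-17.8,-16.8,0],
    [0.7,-3.6,-17.8,-16.8,0],
    [0.85,-3.6,-17.8,-16.8,0],
    [1,-3.6,-17.8,-16.8,0],
    [1,-3.6,-17.8,-16.8,0],
    [1,-3.6,-17.8,-16.8,0]
  ],
  "squeeze": 20
}}

```text
time_s: 21.62
ee_pos: [0.6366, -0.2675, 0.2294]
eef_rot: [3.141, -0.0, 3.141]
force: [0.1, -0.0, -1.9]
grip_width: 0.0194
grip_force: 20.0
```

Emit:
{"op": "servo_tool", "data": {
  "motion": [
    [1,0,0,2,0],
    [1,0,0,7,0],
    [1,0,0,13,0],
    [1,-11.8,16.1,14,0],
    [1,-11.8,16.1,14,0],
    [1,-11.8,16.1,14,0],
    [1,-11.8,16.1,14,0],
    [1,-11.8,16.1,14,0],
    [1,-11.8,16.1,14,0],
    [1,-11.8,16.1,14,0]
  ]
}}

```text
time_s: 22.88
ee_pos: [0.5191, -0.1073, 0.3694]
eef_rot: [3.142, -0.0, 3.14]
force: [0.2, 0.2, -0.9]
grip_width: 0.0195
grip_force: 20.0
```

```bash
python3 - <<'E'
from h import *
o,c=shot("wrist","w11.png");print(o["ee_pos"])
E
```

```text
[ 0.51908952 -0.10732778  0.36937873]
```

View pics/w11.png

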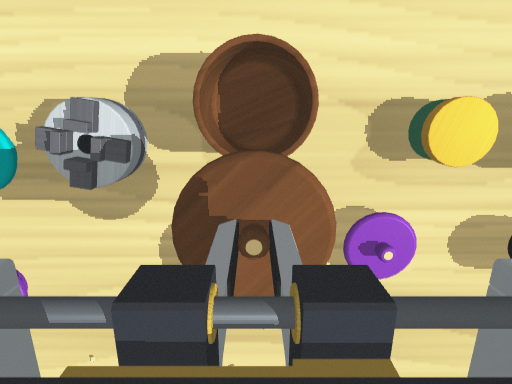

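The walnut box rim spans columns 193–318 with its top at row 34, and the held knob is at (254,247).

```bash
python3 - <<'E'
from h import *
o,c=shot("wrist");h=cv2.cvtColor(c["image"],cv2.COLOR_RGB2HSV)
b=circ(plane(c,[(193,98),(318.5,98),(256,34.5),(211,54),(300.5,54),(206,135),(306,135)],.086));print(b)
m=(h[...,2]<140)&(h[...,1]>125);m[150:]=0;m[:,:180]=0;m[:,330:]=0
b2=blob(c,m,(256,95),.086);print(b2)
k=knob(c,o,(254,247));print(k,"shift",(b[0]-k-o["ee_pos"][:2])*100,"z",(.066+.2296-o["ee_pos"][2])*100)
E
```

```text
(array([ 0.43525508, -0.1050069 ]), np.float64(0.052333691030341196))
(array([ 0.4339, -0.1065]), np.float64(0.0495))
[0.0034 0.0005] shift [-8.7165247   0.16995811] z -7.372656595513316
```

Emit:
{"op": "servo_tool", "data": {
  "motion": [
    [1,-5,0.2,0,0],
    [1,-8.7,0.2,0,0],
    [1,-8.7,0.2,-2,0],
    [1,-8.7,0.2,-4.5,0],
    [1,-8.7,0.2,-6.2,0],
    [1,-8.7,0.2,-7,0],
    [1,-8.7,0.2,-7.3,0],
    [1,-8.7,0.2,-7.4,0],
    [1,-8.7,0.2,-7.4,0]
  ]
}}

```text
time_s: 24.1
ee_pos: [0.4317, -0.1045, 0.2961]
eef_rot: [-3.141, 0.001, 3.141]
force: [-0.7, 0.4, -1.0]
grip_width: 0.0199
grip_force: 20.0
```

Emit:
{"op": "servo_tool", "data": {
  "motion": [
    [1,0,0,-0.1,0],
    [1,0,0,-0.1,0],
    [0.85,0,0,-0.1,0],
    [0.6,0,0,-0.1,0],
    [0.5,0,0,-0.1,0],
    [0.4,0,0,0,0],
    [0.4,0,0,3,0],
    [0.4,0,0,8,0],
    [0.4,6,0,11,0],
    [0.4,6,0,11,0],
    [0.4,6,0,11,0],
    [0.4,6,0,11,0]
  ]
}}

```text
time_s: 25.6
ee_pos: [0.4909, -0.1045, 0.4047]
eef_rot: [3.141, -0.002, 3.141]
force: [0.0, 0.3, -0.3]
grip_width: 0.0563
grip_force: 0.0
```

```bash
python3 - <<'E'
from h import *
o,c=shot("wrist");h=cv2.cvtColor(c["image"],cv2.COLOR_RGB2HSV);print(o["ee_pos"],o["force"])
u,v=proj(c,[.435,-.105,.095]);m=(h[...,2]<140)&(h[...,1]>125);m[215:]=0;m[:,:int(u)-75]=0;m[:,int(u)+75:]=0
print(u,v,blob(c,m,(u,v),.095))
o,s=shot("scene");a=c["image"][:,:,::-1]
p=cv2.resize(s["image"][140:280,80:400,::-1],None,fx=2.5,fy=2.5)
b=np.zeros((600,800,3),np.uint8);b[:350]=p[:350,:800];w=cv2.resize(a[:240],(533,250));b[350:,:533]=w;cv2.imwrite("pics/fin.png",b)
E
```

```text
[ 0.49092185 -0.10448694  0.40472668] [ 0.02373989  0.337104   -0.31635179]
252.6614930548967 133.4504888788979 (array([ 0.4339, -0.104 ]), np.float64(0.0529))
```

View pics/fin.png

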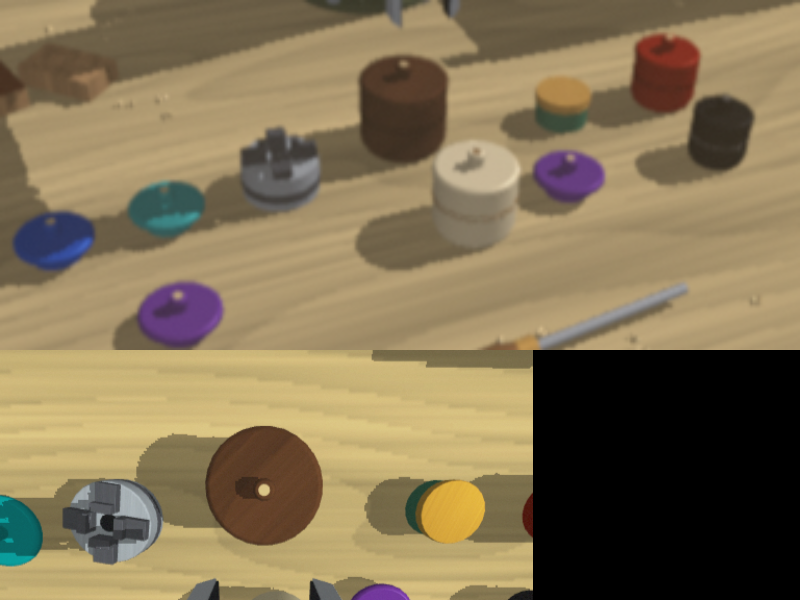

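All four lids sit flat and centred on their matching boxes, and nothing else has moved, so I'm handing in.

```bash
python3 -c "
from station import ctrl
print(ctrl.hand_in())"
```

```text
the job is handed in; nothing more can be done
None
```

I put all four lids on their matching boxes and handed the job in at about 26 s on the robot's clock; the final pictures show them seated flat and centred, but the hand-in returned no verdict.

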